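# Set the microscopist's arm rest three clicks higher

## Task

Raise the padded arm rest by exactly three clicks of its ratchet, starting from the notch it rests in, and let it down gently by hand until the pawl carries it (do not drop it). Then push its locking bolt fully home towards the column and let go, without shifting the things around it.

Things in the scene. Friction and masses are not known exactly. Their poses are not given: they have to be found in the camera images.
- armrest: The arm rest's fixed white base. Foot 170 mm (x) by 130 mm (y), 12 mm thick, with a 60 mm wide tongue out to y = 200 mm under the bolt; on it a tower 44 by 38 mm, 148 mm tall, with a black pawl housing on its +x side (x 22 to 52 mm, 124 to 150 mm high). Origin: underside of the foot on the column's axis; z up; the pad is long along x; the bolt is on the +y side.
- rest_pad (a point): Centre of the black pad on the column: 110 mm along the base's x, 50 mm along its y, 30 mm thick (15 mm above and below this point), rounded. Grip it from above across its 50 mm. At lift 0 it is 181 mm above the work surface; it turns with the base and moves straight up. Column and pad weigh about 0.45 to 0.7 kg.
- rest_column (a joint): Lift of the column, m (straight up, 0 to 0.111). It starts resting in one of its four lowest notches. Notches are unevenly spaced, 10 to 21 mm apart, heights not known beforehand. Before each, the pull needed grows by 3 to 8 N over some 6 mm of lift as the pawl rides up a tooth, then falls back within 2 to 3 mm: one click. A click too many cannot be undone.
- pawl: Spring pawl (16 mm wide, 7 mm tall) in the black housing; origin at its tip, 10 mm from the column's axis along the base's +x, 140 mm up. It moves out 3.5 mm and back at each click; 3 to 4 mm above where the pull falls back it is surely under the tooth and catches the column, carrying 4 to 7 N. Do not load it over 25 N or let the column fall on it (a free fall over 2 mm).
- bolt_knob (a point): The locking bolt's upright black round knob: 20 mm in diameter, 46 mm tall; this point is on its axis, 23 mm below its top, 67 mm above the work surface; 155 mm from the column's axis along the base's +y with the bolt back. A bolt guide block, 36 mm (x) by 24 mm (y), 78 mm tall, stands at y = 83 mm.
- lock_bolt (a joint): Travel of the locking bolt in m, 0 back (it starts at 0 to 0.006), 0.030 fully home against its stop; grows as the knob is pushed along the base's -y, towards the column. It slides stiffly (about 3 N) and stays where it is left.
- oil_bottle: Small oil bottle, 28 mm in diameter, 75 mm tall, standing beside the rest; origin under its centre. Leave it.
- slide_box: Wooden slide box, 100 x 65 x 30 mm; origin under its centre. Leave it.
- petri_dish: Clear dish, 90 mm in diameter, 14 mm high; origin under its centre. Leave it.
- cover_box: Small white box, 50 x 50 x 18 mm; origin under its centre. Leave it.

How it is judged:
By the outcome, as a careful person would: the job done as asked, in the order asked, and still so for the second after the job is handed in, with the robot touching nothing.
It also fails if it takes over 72 s, if anything falls off the work surface, if the arm or the gripper's body presses on something with over 40 N, if the wrist force passes 120 N, or if a joint passes its speed limit or range.

## Robot

A 7-joint arm with a two-finger parallel gripper is mounted at the origin on the work surface. World frame = base frame: x ahead of the robot, y to its left, z up, the work surface at z = 0. Lengths are in m, angles in rad, forces in N, time in s.
With the tool pointing down it reaches from about 0.4 to 0.85 m from the base axis. Payload 10.4 kg.
Tool frame: the origin (TCP) lies midway between the tips of the shut fingers; the grasp point (between the pads) lies 19 mm behind it; z points along the fingers, y is the line along which they close (so a half turn about z gives the same grasp; the last joint's range is limited). The gripper opens to 85 mm and grips with 20 to 120 N. Pads are 22 mm wide; open, the fingers measure 114 mm over their backs; the gripper's body (76 mm by 85 mm) begins 54 mm behind the grasp point. The pads swing forward as they close: fully open they stand 13 mm farther back than shut.
Start: joints at [1.259, 0.332, -0.065, 1.46, 0.022, 1.35, -0.088], TCP at [0.178, -0.599, 0.195] pointing down, gripper open.
Joint ranges: [-2.6, 2.6], [-0.5, 2.12], [-1.47, 1.34], [0.16, 2.42], [-1.27, 4.41], [0.06, 2.06], [-2.6, 2.6]. Speed limits (rad/s): [2.22, 2.22, 2.79, 2.79, 3.14, 3.14, 3.14].

## Interface

Orientations are given as a unit quaternion [x, y, z, w].
In Python, from rig import arm gives the robot as it stands.
- The arm moves only by the tool send_rows, never from a script. Its argument "steps" is a list of rows, each a list of 4 numbers: the shift along the tool's x, y, z in cm, then the turn about the tool's z in rad. In form: [[dx, dy, dz, yaw], ...]. A call has 1 to 5 rows; each row is the pose to reach, as a shift and turn from the pose commanded when the call began, along the tool's axes at that moment; what a row does not reach only later rows make up. A row lasts 1/10 s, in which the tool goes at most 50 mm and 8.59 degrees, less where a joint would pass 70% of its speed; a pose out of reach is approached as far as the arm can. A call with a gripper value outside its range is refused whole. "gripper" is the opening, from 0 (shut) to 1 (fully open), set as the call begins (left out, the last holds). The fingers move at their own pace and stop on an object; the grip force is fixed at half the most. Time passes only in rows, so rows that repeat a pose let the fingers close. It gives the time, the measured TCP pose, the force, the opening and the grip force at its end, in the units of the state.
- arm.sense(): the state, without advancing time (a new reading comes with each control period).
- arm.read_camera(name): name is "side" or "top"; returns a dict with "image" (420x560x3 uint8, red, green, blue), "z_map" (420x560 float32, m along the optical axis (not along the pixel's ray), 0 where there is no reading), "fx", "fy", "cx", "cy" (pixels), "k1" (the pictures are not rectified: a ray, as slopes to the right and down, at radius r is drawn at 1 + k1 r^2 times it, then the intrinsics apply), "R" (3x3) and "t" (3): a world point X has camera coordinates R X + t. Camera axes: x right, y down, z forward; pixel columns grow to the right and rows downward; lengths in m; the calibration is good to about 2 mm. A picture is of the moment at which its call begins.
- arm.hand_in(): hands the job in; it is judged then, once.
Trained networks look in the newest picture that a camera, given by its name, has taken for a name from the list of things; names that differ only in an ending like _2 or _b are one class to them, and where a whole thing is asked for, a point or a joint stands for the part that bears it (a point fixed in the world has none). Each returns a list of dicts, best first, with "score" (0 to 1); they miss things now and then, are a little off and sometimes report something else, mostly with a low value. They report only what shows in the picture. A call takes as long as a camera call.
- arm.spot_in(target, camera): "extent" ([left, top, width, height] as shares, 0 to 1, of the picture: columns of its width, rows of its height, round what is visible of it).
- arm.landmark_of(target, camera): "position" ([row, column] as shares, 0 to 1, of the picture: columns of its width, rows of its height: a listed point, or the origin of a listed thing).
The state is a dict: "time": time; "joint_pos": joint angles; "qd": joint speeds; "tau": joint torques, N m; "tool_pos": TCP position; "tool_rot": TCP orientation; "wrist_force": force on the tool from outside, world axes, zero at the start; "wrist_torque": the same for the moment, N m; "finger_gap": finger opening in m; "gripper_force": force on a finger pad.
Only numpy, scipy, OpenCV 4.12 (cv2) and the standard library are available. Lean on these libraries where they do the work, as an engineer would, in place of code of your own. Each camera call takes 0.05 s, during which the arm holds its last target. There are 200 camera calls.

## Working session

There is one attempt and no reset: what is moved stays moved. The work goes in short steps, Python scripts to look and compute and a tool call to move; the robot and the scene stay as the last step left them, time stands still between calls to the robot, and variables do not carry over. Pictures are saved under pics/ and viewed, at most 10 in all, crops included, and the job is handed in when it is done.

Besides the shell and the picture viewer there is one more tool, called as a command line: name --pt "numbers of a row" for each row, then --argument value for the rest. send_rows: Moves the arm, as the interface text tells. Its arguments: {"type":"object","properties":{"steps":{"type":"array","items":{"type":"array","items":{"type":"number"}}},"gripper":{"type":"number"}},"required":["steps"]}

```bash
mkdir -p pics
cat > h.py <<'E'
from rig import arm
import numpy as np, cv2
def ray(c,row,col,share=True):
    if share: u,v=col*560,row*420
    else: u,v=col,row
    xd=np.array([(u-c['cx'])/c['fx'],(v-c['cy'])/c['fy']]); s=xd.copy()
    for _ in range(20): s=xd/(1+c['k1']*(s@s))
    return s
def at_z(c,row,col,z,share=True):
    s=ray(c,row,col,share); R=np.array(c['R']);t=np.array(c['t'])
    o=-R.T@t; d=R.T@np.array([s[0],s[1],1]); return o+d*(z-o[2])/d[2]
def depthpt(c,row,col,share=True):
    s=ray(c,row,col,share); r,cc=(row*420,col*560) if share else (row,col)
    z=c['z_map'][int(r),int(cc)]; R=np.array(c['R']);t=np.array(c['t'])
    return R.T@(np.array([s[0],s[1],1])*z-t)
E
python3 - <<'E'
from h import *
np.set_printoptions(precision=4,suppress=True)
print(arm.sense())
ims=[]
H={'armrest':0,'rest_pad':.19,'bolt_knob':.067,'pawl':.14,'oil_bottle':0,'slide_box':0,'petri_dish':0,'cover_box':0}
for n in('side','top'):
    c=arm.read_camera(n); cv2.imwrite(f'pics/{n}0.png',c['image'][:,:,::-1])
    print(n,{k:c[k] for k in('fx','fy','cx','cy','k1')}, -np.array(c['R']).T@c['t'])
    for k,z in H.items():
        for d in arm.landmark_of(k,n)[:2]:
            r,q=d['position']; print(k,round(d['score'],2),np.round([r*420,q*560]),at_z(c,r,q,z),'depth',depthpt(c,r,q))
E
```

```text
{'time': 0.0, 'joint_pos': array([ 1.2594,  0.3328, -0.0647,  1.461 ,  0.0216,  1.3499, -0.0885]), 'qd': array([ 0.    ,  0.0019, -0.0013,  0.0018, -0.0021,  0.0008,  0.0004]), 'tau': array([  0.0001, -62.5431,   0.0496, -39.1605,   0.0164,   0.0097,
         0.    ]), 'tool_pos': array([ 0.1779, -0.5987,  0.1937]), 'tool_rot': array([ 0.9896,  0.1439, -0.0001, -0.0007]), 'wrist_force': array([-0.0347,  0.2188,  0.2321]), 'wrist_torque': array([ 0.0035, -0.0333,  0.0481]), 'gripper_force': 0.0, 'finger_gap': 0.08551856792049704}
side {'fx': 510.5030747213759, 'fy': 510.5030747213759, 'cx': 282.8420797184953, 'cy': 211.70224503962365, 'k1': -0.020726657986959017} [0.4671 0.6463 0.6013]
armrest 0.82 [258. 308.] [ 0.5134 -0.0849  0.    ] depth [ 0.5126 -0.0721  0.0105]
rest_pad 0.74 [168. 314.] [ 0.5086 -0.0849  0.19  ] depth [ 0.5075 -0.0656  0.2009]
bolt_knob 0.88 [278. 281.] [0.5451 0.0513 0.067 ] depth [0.5431 0.0667 0.0808]
bolt_knob 0.32 [167. 311.] [ 0.5265 -0.3077  0.067 ] depth [ 0.5113 -0.0639  0.2035]
oil_bottle 0.56 [258. 241.] [ 0.6371 -0.0714  0.    ] depth [ 0.6372 -0.072
[... 302 characters left out ...]
66513850686, 'cx': 276.57222177897125, 'cy': 210.59673830575468, 'k1': -0.06214255487092002} [ 0.4573 -0.0398  0.7735]
armrest 0.95 [242. 296.] [ 0.5153 -0.0974  0.    ] depth [ 0.4999 -0.0821  0.2051]
rest_pad 0.64 [233. 299.] [ 0.514  -0.0889  0.19  ] depth [ 0.5125 -0.0876  0.2056]
bolt_knob 0.89 [224. 211.] [0.5417 0.0566 0.067 ] depth [0.539  0.0534 0.0901]
oil_bottle 0.47 [177. 290.] [ 0.6447 -0.0878  0.    ] depth [ 0.6294 -0.0839  0.063 ]
slide_box 0.93 [326. 309.] [ 0.3571 -0.1216  0.    ] depth [ 0.3609 -0.1185  0.0294]
petri_dish 0.69 [177. 342.] [ 0.6448 -0.1901  0.    ] depth [ 0.6412 -0.1872  0.0149]
cover_box 0.95 [308. 230.] [0.3914 0.0273 0.    ] depth [0.3928 0.0258 0.0171]
```

View pics/side0.png

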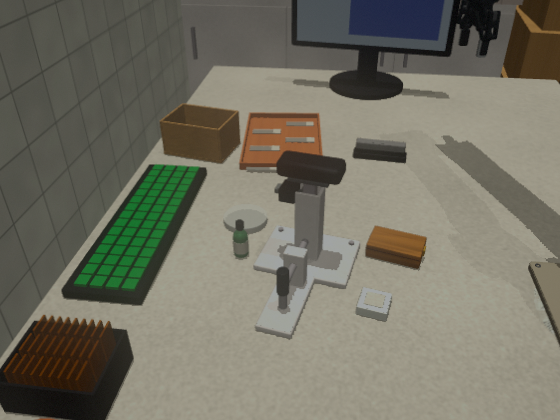

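View pics/top0.png

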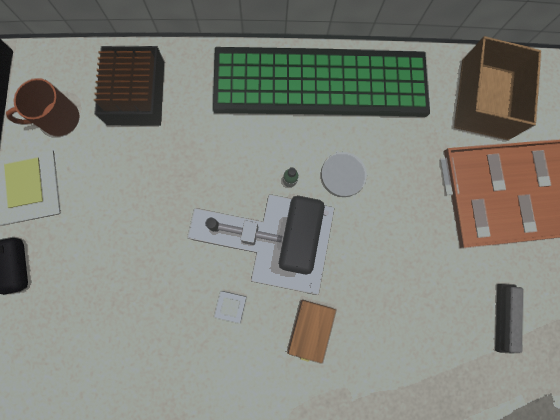

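Run:
```python
from h import *
np.set_printoptions(precision=4,suppress=True)
def cloud(n):
    c=arm.read_camera(n); z=c['z_map']; h,w=z.shape
    vv,uu=np.mgrid[0:h,0:w]; xd=np.stack([(uu+.5-c['cx'])/c['fx'],(vv+.5-c['cy'])/c['fy']],-1); s=xd.copy()
    for _ in range(15): s=xd/(1+c['k1']*(s**2).sum(-1,keepdims=True))
    P=np.concatenate([s,np.ones((h,w,1))],-1)*z[...,None]
    P=(P-np.array(c['t']))@np.array(c['R']); return P[z>0],c['image'][z>0]
for n in('top','side'):
    P,I=cloud(n)
    near=(np.linalg.norm(P[:,:2]-[.512,-.087],axis=1)<.09)
    m=near&(P[:,2]>.185)&(P[:,2]<.3)
    Q=P[m]; print(n,len(Q),'topz pct',np.percentile(Q[:,2],[50,90,98]))
    r=cv2.minAreaRect(Q[:,:2].astype(np.float32)*1000); print('pad rect',r)
    k=(np.linalg.norm(P[:,:2]-[.542,.058],axis=1)<.03)&(P[:,2]>.08)&(P[:,2]<.11)
    if k.sum()>5: print('knob',k.sum(),P[k].mean(0),P[k].min(0),P[k].max(0))
```

```text
top 2594 topz pct [0.2058 0.2074 0.2082]
pad rect ((511.6916809082031, -92.18821716308594), (50.30942916870117, 110.0557632446289), 78.94718170166016)
knob 110 [0.5397 0.0536 0.0897] [0.5305 0.0446 0.0804] [0.5485 0.0638 0.0928]
side 1511 topz pct [0.202  0.2046 0.2052]
pad rect ((513.57861328125, -87.8607177734375), (52.20028305053711, 109.87129974365234), 79.38002014160156)
knob 131 [0.5421 0.0599 0.0865] [0.5329 0.0484 0.0801] [0.5516 0.0674 0.0908]
```

send_rows --pt "0 0 -4 0" --pt "3 -2.5 -7 0" --pt "6.5 -5.5 -9.5 0" --pt "10 -8.5 -11 0" --pt "13.5 -11.4 -12 0" --gripper 1

```text
time: 1.5
tool_pos: [0.276, -0.4501, 0.3162]
tool_rot: [0.99, 0.144, 0.0, 0.001]
wrist_force: [1.0, -1.0, 0.0]
finger_gap: 0.0854
gripper_force: 0.0
```

send_rows --pt "3.5 -2.9 0 0" --pt "7 -5.8 0 0" --pt "10.5 -8.7 0 0" --pt "14 -11.6 0 0" --pt "17 -14.2 0 0"

```text
time: 2.0
tool_pos: [0.3985, -0.2646, 0.3148]
tool_rot: [0.99, 0.144, 0.0, 0.0]
wrist_force: [0.2, -0.3, 0.5]
finger_gap: 0.0857
gripper_force: 0.0
```

send_rows --pt "3.5 -2.9 0 0" --pt "7 -5.8 0 0" --pt "10.5 -8.7 0 0" --pt "14 -11.6 0 0" --pt "16 -13.6 0 0"

```text
time: 2.5
tool_pos: [0.5134, -0.0875, 0.3146]
tool_rot: [0.989, 0.145, 0.0, -0.0]
wrist_force: [-0.3, 0.6, 0.2]
finger_gap: 0.0857
gripper_force: 0.0
```

send_rows --pt "0 0 0 0.12" --pt "0 0 0 0.24" --pt "0 0 0 0.36" --pt "0 0 0 0.48" --pt "0 0 0 0.48"

```text
time: 3.0
tool_pos: [0.5121, -0.0909, 0.3146]
tool_rot: [0.995, -0.096, 0.0, 0.0]
wrist_force: [-0.2, 0.2, -0.0]
finger_gap: 0.0853
gripper_force: 0.0
```

send_rows --pt "0 0 3 0" --pt "0 0 6 0" --pt "0 0 9 0" --pt "0 0 11 0" --pt "0 0 12.5 0"

```text
time: 3.5
tool_pos: [0.5115, -0.0909, 0.188]
tool_rot: [0.996, -0.093, -0.001, -0.0]
wrist_force: [0.1, 0.0, 0.3]
finger_gap: 0.0853
gripper_force: 0.0
```

send_rows --pt "0 0 0.6 0" --pt "0 0 1.2 0" --pt "0 0 1.7 0" --pt "0 0 1.7 0"

```text
time: 3.9
tool_pos: [0.5121, -0.091, 0.1724]
tool_rot: [0.995, -0.095, -0.0, 0.0]
wrist_force: [1.0, 0.2, 0.1]
finger_gap: 0.0855
gripper_force: 0.0
```

Run:
```python
from h import *
c=arm.read_camera('side'); cv2.imwrite('pics/side1.png',cv2.resize(c['image'][90:330,190:450,::-1],None,fx=2.4,fy=2.4,interpolation=cv2.INTER_CUBIC))
```

```text
(no output)
```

View pics/side1.png

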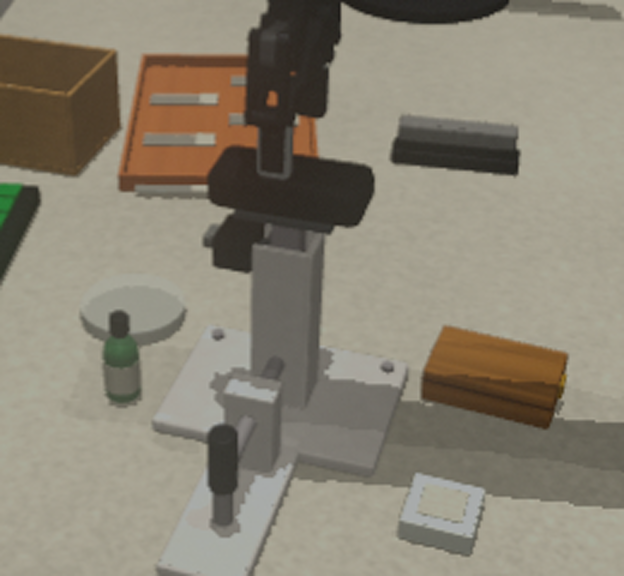

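send_rows --pt "0 0 0 0" --pt "0 0 0 0" --pt "0 0 0 0" --pt "0 0 0 0" --pt "0 0 0 0" --gripper 0

```text
time: 4.45
tool_pos: [0.5121, -0.0909, 0.1726]
tool_rot: [0.995, -0.095, 0.0, 0.0]
wrist_force: [0.1, -0.0, 0.4]
finger_gap: 0.0124
gripper_force: 0.0
```

send_rows --pt "0 0 0 0" --pt "0 0 0 0" --pt "0 0 0 0" --pt "0 0 0 0" --pt "0 0 0 0"

```text
time: 4.95
tool_pos: [0.5121, -0.0909, 0.1725]
tool_rot: [0.995, -0.095, -0.0, 0.0]
wrist_force: [-0.2, 0.1, -0.0]
finger_gap: -0.0002
gripper_force: 0.0
```

```bash
python3 -c "
from h import *
s=arm.sense();print(s['tool_pos'],s['wrist_force'],s['wrist_torque'],s['finger_gap'])"
```

```text
[ 0.51209601 -0.09094215  0.17248487] [-0.19098582  0.14684457 -0.04428691] [-0.03306202  0.0045281  -0.05093163] -0.0001917078859296043
```

Run:
```python
from h import *
ims=[]
for n in('side','top'):
    c=arm.read_camera(n); r,k=(60,190) if n=='side' else (130,170)
    ims.append(cv2.resize(c['image'][r:r+200,k:k+200,::-1],None,fx=2,fy=2,interpolation=cv2.INTER_CUBIC))
    print(n,[(d['score'],np.array(d['position'])*[420,560]) for d in arm.landmark_of('rest_pad',n)])
cv2.imwrite('pics/c2.png',np.hstack(ims))
```

```text
side [(0.98, array([169.008, 311.416]))]
top []
```

View pics/c2.png

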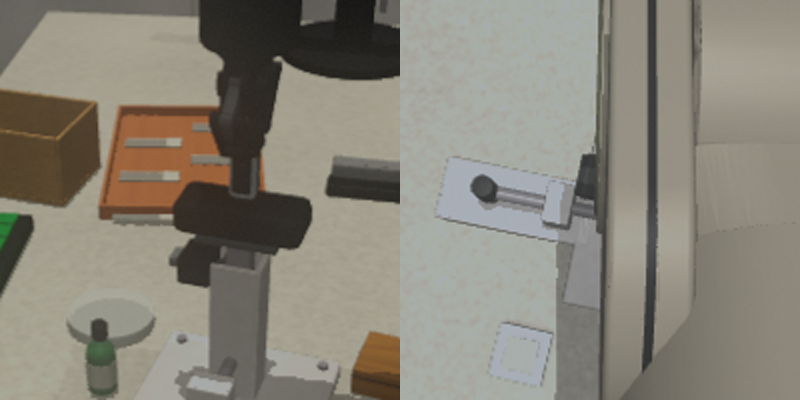

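Run:
```python
from h import *
np.set_printoptions(precision=4,suppress=True)
c=arm.read_camera('side')
for row in range(130,176,3):
    print(row,[tuple(np.round(depthpt(c,row,col,False),3)) for col in (307,311,315)], c['image'][row,311])
s=arm.sense(); print(s['tool_pos'],s['tool_rot'],s['joint_pos'])
X=np.array(c['R'])@s['tool_pos']+c['t']; print(c['fx']*X[0]/X[2]+c['cx'],c['fy']*X[1]/X[2]+c['cy'],X[2])
```

```text
130 [(np.float64(0.518), np.float64(-0.043), np.float64(0.278)), (np.float64(0.512), np.float64(-0.041), np.float64(0.279)), (np.float64(0.507), np.float64(-0.057), np.float64(0.271))] [48 42 34]
133 [(np.float64(0.52), np.float64(-0.064), np.float64(0.263)), (np.float64(0.512), np.float64(-0.046), np.float64(0.271)), (np.float64(0.507), np.float64(-0.06), np.float64(0.265))] [49 42 36]
136 [(np.float64(0.519), np.float64(-0.06), np.float64(0.26)), (np.float64(0.513), np.float64(-0.053), np.float64(0.263)), (np.float64(0.507), np.float64(-0.063), np.float64(0.259))] [49 42 33]
139 [(np.float64(0.52), np.float64(-0.078), np.float64(0.245)), (np.float64(0.513), np.float64(-0.064), np.float64(0.253)), (np.float64(0.507), np.float64(-0.063), np.float64(0.254))] [48 42 35]
142 [(np.float64(0.52), np.float64(-0.079), np.float64(0.24)), (np.float64(0.514), np.float64(-0.077), np.float64(0.241)), (np.float64(0.508), np.float64(-0.083), np.float64(0.239))] [54 48 43]
145 [(np.float64(0.52), np.float64(-0.079), np.float64(0.234)), (np.float64(0.514), np.float64(-0.078), np.float64(0.235)), (np
[... 1483 characters left out ...]
4(0.198)), (np.float64(0.512), np.float64(-0.065), np.float64(0.2)), (np.float64(0.505), np.float64(-0.065), np.float64(0.2))] [48 42 37]
172 [(np.float64(0.518), np.float64(-0.066), np.float64(0.193)), (np.float64(0.512), np.float64(-0.066), np.float64(0.193)), (np.float64(0.505), np.float64(-0.062), np.float64(0.196))] [47 41 35]
175 [(np.float64(0.518), np.float64(-0.065), np.float64(0.188)), (np.float64(0.511), np.float64(-0.063), np.float64(0.19)), (np.float64(0.505), np.float64(-0.064), np.float64(0.19))] [47 41 35]
[ 0.5121 -0.0909  0.1725] [ 0.9954 -0.0955  0.      0.    ] [ 0.6093  0.1588 -0.5695  1.7419  0.0896  1.2667 -1.7435]
311.53423437739275 175.5524683950005 0.850573632274841
```

send_rows --pt "0 0 -1 0" --pt "0 0 -1 0" --pt "0 0 -1 0" --pt "0 0 -1 0" --pt "0 0 -1 0" --gripper 1

```text
time: 5.7
tool_pos: [0.512, -0.0909, 0.1824]
tool_rot: [0.995, -0.095, -0.0, 0.0]
wrist_force: [-1.3, -0.7, 0.4]
finger_gap: 0.0722
gripper_force: 0.0
```

send_rows --pt "0 0 0 0" --pt "0 0 0 0" --pt "0 0 0 0" --pt "0 0 0.5 0" --pt "0 0 1 0"

```text
time: 6.2
tool_pos: [0.5122, -0.0909, 0.1721]
tool_rot: [0.995, -0.095, 0.0, 0.0]
wrist_force: [-0.2, -0.2, -0.5]
finger_gap: 0.0849
gripper_force: 0.0
```

```bash
cat >> h.py <<'E'
def cloud(n):
    c=arm.read_camera(n); z=c['z_map']; h,w=z.shape
    vv,uu=np.mgrid[0:h,0:w]; xd=np.stack([(uu+.5-c['cx'])/c['fx'],(vv+.5-c['cy'])/c['fy']],-1); s=xd.copy()
    for _ in range(15): s=xd/(1+c['k1']*(s**2).sum(-1,keepdims=True))
    P=np.concatenate([s,np.ones((h,w,1))],-1)*z[...,None]
    P=(P-np.array(c['t']))@np.array(c['R']); return P,z,c
E
python3 - <<'E'
from h import *
np.set_printoptions(precision=4,suppress=True)
P,z,c=cloud('side')
s=arm.sense(); print(s['tool_pos'],s['finger_gap'],s['wrist_force'])
# front finger: pts near tcp x, y in (-.055,-.025)
m=(z>0)&(abs(P[...,0]-.52)<.03)&(P[...,1]>-.058)&(P[...,1]<-.01)&(P[...,2]>.16)&(P[...,2]<.32)
Q=P[m]; 
for lo in np.arange(.16,.32,.01):
    q=Q[(Q[:,2]>=lo)&(Q[:,2]<lo+.01)]
    if len(q): print(round(lo,2),len(q),q.min(0),q.max(0))
E
```

```text
[ 0.5116 -0.0909  0.1711] 0.08590195193810755 [-1.8521  0.1373 -0.7842]
0.21 2 [ 0.5254 -0.0451  0.2195] [ 0.5285 -0.0446  0.2196]
0.22 56 [ 0.5102 -0.046   0.2203] [ 0.5317 -0.0343  0.2298]
0.23 87 [ 0.5103 -0.0467  0.2302] [ 0.532  -0.0327  0.2399]
0.24 90 [ 0.5104 -0.0464  0.24  ] [ 0.5321 -0.0307  0.25  ]
0.25 70 [ 0.5107 -0.0472  0.2501] [ 0.532  -0.0308  0.2592]
0.26 44 [ 0.5087 -0.0515  0.2611] [ 0.537  -0.0158  0.27  ]
0.27 199 [ 0.5022 -0.0562  0.27  ] [ 0.539  -0.0136  0.2799]
0.28 126 [ 0.5021 -0.0556  0.28  ] [ 0.5375 -0.0159  0.2898]
0.29 150 [ 0.5014 -0.058   0.29  ] [ 0.5376 -0.0152  0.3   ]
0.3 147 [ 0.5075 -0.0579  0.3   ] [ 0.5379 -0.0172  0.31  ]
0.31 168 [ 0.5078 -0.0577  0.31  ] [ 0.5367 -0.0191  0.3199]
```

send_rows --pt "0 0 0.6 0" --pt "0 0 1.2 0" --pt "0 0 1.8 0" --pt "0 0 2 0" --pt "0 0 2 0"

```text
time: 6.75
tool_pos: [0.5119, -0.0909, 0.1521]
tool_rot: [0.995, -0.095, -0.0, -0.0]
wrist_force: [-0.3, -0.3, 0.7]
finger_gap: 0.0858
gripper_force: 0.0
```

send_rows --pt "0 0 0.4 0" --pt "0 0 0.8 0" --pt "0 0 1.2 0" --pt "0 0 1.4 0" --pt "0 0 1.4 0"

```text
time: 7.25
tool_pos: [0.5119, -0.0909, 0.1381]
tool_rot: [0.995, -0.095, -0.0, -0.0]
wrist_force: [-0.2, 0.2, -0.9]
finger_gap: 0.0853
gripper_force: 0.0
```

Run:
```python
from h import *
np.set_printoptions(precision=4,suppress=True)
P,z,c=cloud('side')
cv2.imwrite('pics/side3.png',cv2.resize(c['image'][90:330,190:450,::-1],None,fx=2.4,fy=2.4,interpolation=cv2.INTER_CUBIC))
s=arm.sense(); print(s['tool_pos'],s['finger_gap'],s['wrist_force'])
m=(z>0)&(abs(P[...,0]-.52)<.03)&(P[...,1]>-.055)&(P[...,1]<-.01)&(P[...,2]>.12)&(P[...,2]<.25)
Q=P[m]; print(Q[:,2].min(),Q.mean(0))
```

```text
[ 0.5121 -0.0909  0.1384] 0.08537281553616088 [-0.7279  0.3346  0.4772]
0.18550405372307555 [ 0.5209 -0.0329  0.2239]
```

View pics/side3.png

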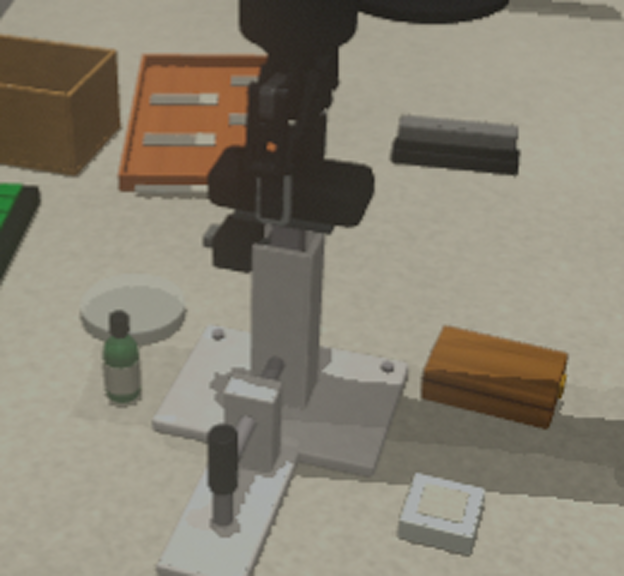

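The front finger now hangs in front of the pad (tip at about (272,220) in the crop). The reported z is about 35 mm too low, so I steer by the camera. Closing.

send_rows --pt "0 0 0 0" --pt "0 0 0 0" --pt "0 0 0 0" --pt "0 0 0 0" --pt "0 0 0 0" --gripper 0

```text
time: 7.8
tool_pos: [0.5123, -0.0907, 0.1389]
tool_rot: [0.995, -0.095, 0.0, -0.0]
wrist_force: [-1.9, 0.6, 5.4]
finger_gap: 0.0489
gripper_force: 61.9
```

send_rows --pt "0 0 0 0" --pt "0 0 0 0"

```text
time: 8.0
tool_pos: [0.5123, -0.0907, 0.1389]
tool_rot: [0.995, -0.095, 0.0, -0.0]
wrist_force: [-2.0, 1.7, 5.7]
finger_gap: 0.0493
gripper_force: 61.9
```

```bash
python3 -c "
from h import *
s=arm.sense();print(s['tool_pos'],s['wrist_force'],s['wrist_torque'],s['finger_gap'],s['gripper_force'])"
```

```text
[ 0.51230907 -0.09073967  0.13892845] [-1.99179059  1.65216961  5.73097661] [ 0.32995485  0.40369088 -0.20558673] 0.04925211848695866 61.89597487449646
```

send_rows --pt "0 0 -0.1 0" --pt "0 0 -0.1 0"

```text
time: 8.2
tool_pos: [0.5123, -0.0907, 0.1391]
tool_rot: [0.995, -0.095, 0.0, -0.0]
wrist_force: [3.2, 1.7, -3.6]
finger_gap: 0.049
gripper_force: 63.2
```

send_rows --pt "0 0 -0.1 0" --pt "0 0 -0.1 0"

```text
time: 8.4
tool_pos: [0.5122, -0.0907, 0.1402]
tool_rot: [0.995, -0.095, 0.0, -0.0]
wrist_force: [4.1, 3.3, -6.3]
finger_gap: 0.049
gripper_force: 62.9
```

send_rows --pt "0 0 -0.1 0" --pt "0 0 -0.1 0"

```text
time: 8.6
tool_pos: [0.5122, -0.0907, 0.1411]
tool_rot: [0.995, -0.095, 0.0, -0.0]
wrist_force: [5.5, 1.3, -7.7]
finger_gap: 0.049
gripper_force: 63.8
```

send_rows --pt "0 0 -0.1 0" --pt "0 0 -0.1 0"

```text
time: 8.8
tool_pos: [0.5122, -0.0907, 0.1419]
tool_rot: [0.995, -0.095, -0.0, -0.0]
wrist_force: [5.9, 2.0, -10.2]
finger_gap: 0.0492
gripper_force: 63.8
```

send_rows --pt "0 0 -0.1 0" --pt "0 0 -0.1 0"

```text
time: 9.0
tool_pos: [0.5122, -0.0907, 0.1429]
tool_rot: [0.995, -0.095, -0.0, -0.0]
wrist_force: [6.5, 2.3, -10.8]
finger_gap: 0.0492
gripper_force: 63.8
```

send_rows --pt "0 0 -0.1 0" --pt "0 0 -0.1 0"

```text
time: 9.2
tool_pos: [0.5122, -0.0907, 0.1438]
tool_rot: [0.995, -0.095, -0.0, -0.0]
wrist_force: [6.4, 2.4, -11.2]
finger_gap: 0.0491
gripper_force: 63.9
```

send_rows --pt "0 0 -0.1 0" --pt "0 0 -0.1 0"

```text
time: 9.4
tool_pos: [0.5122, -0.0907, 0.1448]
tool_rot: [0.995, -0.095, -0.0, -0.0]
wrist_force: [6.2, 3.3, -11.1]
finger_gap: 0.0488
gripper_force: 63.9
```

send_rows --pt "0 0 -0.1 0" --pt "0 0 -0.1 0"

```text
time: 9.6
tool_pos: [0.5122, -0.0907, 0.1458]
tool_rot: [0.995, -0.095, -0.0, -0.0]
wrist_force: [7.1, 1.9, -11.7]
finger_gap: 0.0489
gripper_force: 64.0
```

send_rows --pt "0 0 -0.1 0" --pt "0 0 -0.1 0"

```text
time: 9.8
tool_pos: [0.5122, -0.0907, 0.1468]
tool_rot: [0.995, -0.095, -0.0, -0.0]
wrist_force: [6.8, 2.0, -10.8]
finger_gap: 0.0491
gripper_force: 64.0
```

send_rows --pt "0 0 -0.1 0" --pt "0 0 -0.1 0"

```text
time: 10.0
tool_pos: [0.5122, -0.0907, 0.1481]
tool_rot: [0.995, -0.095, -0.0, -0.0]
wrist_force: [5.2, 2.9, -7.6]
finger_gap: 0.0488
gripper_force: 64.6
```

send_rows --pt "0 0 -0.1 0" --pt "0 0 -0.1 0"

```text
time: 10.2
tool_pos: [0.5122, -0.0907, 0.1493]
tool_rot: [0.995, -0.095, 0.0, -0.0]
wrist_force: [4.2, 1.5, -5.8]
finger_gap: 0.0491
gripper_force: 64.8
```

send_rows --pt "0 0 -0.1 0" --pt "0 0 -0.1 0"

```text
time: 10.4
tool_pos: [0.5122, -0.0907, 0.1504]
tool_rot: [0.995, -0.095, 0.0, -0.0]
wrist_force: [3.3, 2.4, -5.5]
finger_gap: 0.049
gripper_force: 64.9
```

send_rows --pt "0 0 -0.1 0" --pt "0 0 -0.1 0"

```text
time: 10.6
tool_pos: [0.5122, -0.0907, 0.1512]
tool_rot: [0.995, -0.095, 0.0, -0.0]
wrist_force: [5.0, 2.9, -9.0]
finger_gap: 0.0489
gripper_force: 64.4
```

send_rows --pt "0 0 -0.1 0" --pt "0 0 -0.1 0"

```text
time: 10.8
tool_pos: [0.5122, -0.0907, 0.152]
tool_rot: [0.995, -0.095, 0.0, -0.0]
wrist_force: [6.9, 2.8, -9.9]
finger_gap: 0.0489
gripper_force: 64.1
```

send_rows --pt "0 0 -0.1 0" --pt "0 0 -0.1 0"

```text
time: 11.0
tool_pos: [0.5122, -0.0907, 0.1529]
tool_rot: [0.995, -0.095, -0.0, -0.0]
wrist_force: [6.5, 2.0, -10.3]
finger_gap: 0.0488
gripper_force: 64.1
```

send_rows --pt "0 0 -0.1 0" --pt "0 0 -0.1 0"

```text
time: 11.2
tool_pos: [0.5122, -0.0907, 0.1539]
tool_rot: [0.995, -0.095, -0.0, -0.0]
wrist_force: [7.3, 2.3, -10.4]
finger_gap: 0.0493
gripper_force: 64.0
```

send_rows --pt "0 0 -0.1 0" --pt "0 0 -0.1 0"

```text
time: 11.4
tool_pos: [0.5122, -0.0907, 0.1548]
tool_rot: [0.995, -0.095, -0.0, -0.0]
wrist_force: [6.7, 2.1, -11.6]
finger_gap: 0.049
gripper_force: 64.0
```

send_rows --pt "0 0 -0.1 0" --pt "0 0 -0.1 0"

```text
time: 11.6
tool_pos: [0.5122, -0.0907, 0.1559]
tool_rot: [0.995, -0.095, -0.0, -0.0]
wrist_force: [6.9, 2.9, -11.6]
finger_gap: 0.0491
gripper_force: 64.0
```

send_rows --pt "0 0 -0.1 0" --pt "0 0 -0.1 0"

```text
time: 11.8
tool_pos: [0.5122, -0.0907, 0.1571]
tool_rot: [0.995, -0.095, 0.0, -0.0]
wrist_force: [5.7, 1.7, -7.8]
finger_gap: 0.0494
gripper_force: 64.7
```

send_rows --pt "0 0 -0.1 0" --pt "0 0 -0.1 0"

```text
time: 12.0
tool_pos: [0.5122, -0.0907, 0.1583]
tool_rot: [0.995, -0.095, 0.0, -0.0]
wrist_force: [4.8, 2.8, -7.1]
finger_gap: 0.0492
gripper_force: 64.7
```

send_rows --pt "0 0 -0.1 0" --pt "0 0 -0.1 0"

```text
time: 12.2
tool_pos: [0.5122, -0.0907, 0.1594]
tool_rot: [0.995, -0.095, 0.0, -0.0]
wrist_force: [4.6, 2.0, -6.6]
finger_gap: 0.049
gripper_force: 64.9
```

send_rows --pt "0 0 -0.1 0" --pt "0 0 -0.1 0"

```text
time: 12.4
tool_pos: [0.5122, -0.0907, 0.1605]
tool_rot: [0.995, -0.095, 0.0, -0.0]
wrist_force: [3.8, 2.6, -4.6]
finger_gap: 0.0489
gripper_force: 64.9
```

send_rows --pt "0 0 -0.1 0" --pt "0 0 -0.1 0"

```text
time: 12.6
tool_pos: [0.5122, -0.0907, 0.1615]
tool_rot: [0.995, -0.095, 0.0, -0.0]
wrist_force: [4.2, 2.6, -4.8]
finger_gap: 0.0488
gripper_force: 64.9
```

send_rows --pt "0 0 -0.1 0" --pt "0 0 -0.1 0"

```text
time: 12.8
tool_pos: [0.5122, -0.0908, 0.1625]
tool_rot: [0.995, -0.095, 0.0, -0.0]
wrist_force: [4.1, 3.0, -4.6]
finger_gap: 0.0489
gripper_force: 64.9
```

send_rows --pt "0 0 -0.1 0" --pt "0 0 -0.1 0"

```text
time: 13.0
tool_pos: [0.5122, -0.0907, 0.1635]
tool_rot: [0.995, -0.095, 0.0, -0.0]
wrist_force: [4.8, 3.0, -5.0]
finger_gap: 0.0491
gripper_force: 64.9
```

send_rows --pt "0 0 -0.1 0" --pt "0 0 -0.1 0"

```text
time: 13.2
tool_pos: [0.5122, -0.0907, 0.1645]
tool_rot: [0.995, -0.095, 0.0, -0.0]
wrist_force: [4.6, 2.9, -5.3]
finger_gap: 0.0491
gripper_force: 64.9
```

send_rows --pt "0 0 -0.1 0" --pt "0 0 -0.1 0"

```text
time: 13.4
tool_pos: [0.5122, -0.0907, 0.1655]
tool_rot: [0.995, -0.095, 0.0, -0.0]
wrist_force: [4.9, 2.0, -5.0]
finger_gap: 0.0492
gripper_force: 64.9
```

send_rows --pt "0 0 -0.1 0" --pt "0 0 -0.1 0"

```text
time: 13.6
tool_pos: [0.5122, -0.0907, 0.1665]
tool_rot: [0.995, -0.095, 0.0, -0.0]
wrist_force: [4.7, 2.0, -5.5]
finger_gap: 0.049
gripper_force: 64.8
```

send_rows --pt "0 0 -0.1 0" --pt "0 0 -0.1 0"

```text
time: 13.8
tool_pos: [0.5122, -0.0908, 0.1675]
tool_rot: [0.995, -0.095, 0.0, -0.0]
wrist_force: [4.9, 2.5, -6.1]
finger_gap: 0.049
gripper_force: 64.8
```

send_rows --pt "0 0 -0.1 0" --pt "0 0 -0.1 0"

```text
time: 14.0
tool_pos: [0.5122, -0.0907, 0.1682]
tool_rot: [0.995, -0.095, 0.0, -0.0]
wrist_force: [6.4, 2.5, -8.8]
finger_gap: 0.049
gripper_force: 64.4
```

send_rows --pt "0 0 -0.1 0" --pt "0 0 -0.1 0"

```text
time: 14.2
tool_pos: [0.5122, -0.0907, 0.1689]
tool_rot: [0.995, -0.095, -0.0, -0.0]
wrist_force: [8.1, 3.3, -9.8]
finger_gap: 0.049
gripper_force: 64.2
```

send_rows --pt "0 0 -0.1 0" --pt "0 0 -0.1 0"

```text
time: 14.4
tool_pos: [0.5122, -0.0907, 0.1699]
tool_rot: [0.995, -0.095, -0.0, -0.0]
wrist_force: [7.0, 2.3, -10.1]
finger_gap: 0.0489
gripper_force: 64.1
```

send_rows --pt "0 0 -0.1 0" --pt "0 0 -0.1 0"

```text
time: 14.6
tool_pos: [0.5122, -0.0907, 0.1709]
tool_rot: [0.995, -0.095, -0.0, -0.0]
wrist_force: [7.9, 3.2, -11.1]
finger_gap: 0.0492
gripper_force: 64.1
```

send_rows --pt "0 0 -0.1 0" --pt "0 0 -0.1 0"

```text
time: 14.8
tool_pos: [0.5122, -0.0907, 0.1718]
tool_rot: [0.995, -0.095, -0.0, -0.0]
wrist_force: [7.9, 2.4, -11.6]
finger_gap: 0.0493
gripper_force: 64.0
```

send_rows --pt "0 0 -0.1 0" --pt "0 0 -0.1 0"

```text
time: 15.0
tool_pos: [0.5122, -0.0907, 0.1728]
tool_rot: [0.995, -0.095, -0.0, -0.0]
wrist_force: [6.4, 1.9, -10.2]
finger_gap: 0.0487
gripper_force: 64.0
```

send_rows --pt "0 0 -0.1 0" --pt "0 0 -0.1 0"

```text
time: 15.2
tool_pos: [0.5122, -0.0907, 0.1741]
tool_rot: [0.995, -0.095, -0.0, -0.0]
wrist_force: [5.6, 2.5, -6.9]
finger_gap: 0.0486
gripper_force: 64.7
```

send_rows --pt "0 0 -0.1 0" --pt "0 0 -0.1 0"

```text
time: 15.4
tool_pos: [0.5122, -0.0907, 0.1752]
tool_rot: [0.995, -0.095, -0.0, -0.0]
wrist_force: [5.5, 2.7, -7.9]
finger_gap: 0.0491
gripper_force: 64.7
```

send_rows --pt "0 0 -0.1 0" --pt "0 0 -0.1 0"

```text
time: 15.6
tool_pos: [0.5122, -0.0907, 0.1764]
tool_rot: [0.995, -0.095, 0.0, -0.0]
wrist_force: [4.6, 2.2, -5.9]
finger_gap: 0.0485
gripper_force: 64.9
```

send_rows --pt "0 0 -0.1 0" --pt "0 0 -0.1 0"

```text
time: 15.8
tool_pos: [0.5122, -0.0907, 0.1775]
tool_rot: [0.995, -0.095, 0.0, -0.0]
wrist_force: [3.9, 2.7, -5.2]
finger_gap: 0.049
gripper_force: 64.9
```

send_rows --pt "0 0 -0.1 0" --pt "0 0 -0.1 0"

```text
time: 16.0
tool_pos: [0.5122, -0.0907, 0.1785]
tool_rot: [0.995, -0.095, 0.0, -0.0]
wrist_force: [3.7, 2.6, -6.0]
finger_gap: 0.0492
gripper_force: 64.9
```

send_rows --pt "0 0 0.05 0" --pt "0 0 0.1 0" --pt "0 0 0.1 0"

```text
time: 16.3
tool_pos: [0.5122, -0.0907, 0.1774]
tool_rot: [0.995, -0.095, 0.0, -0.0]
wrist_force: [5.4, 3.0, -5.7]
finger_gap: 0.0493
gripper_force: 65.0
```

send_rows --pt "0 0 0.05 0" --pt "0 0 0.1 0" --pt "0 0 0.1 0"

```text
time: 16.6
tool_pos: [0.5122, -0.0907, 0.1764]
tool_rot: [0.995, -0.095, 0.0, -0.0]
wrist_force: [4.7, 3.1, -5.9]
finger_gap: 0.0488
gripper_force: 65.0
```

send_rows --pt "0 0 0.05 0" --pt "0 0 0.05 0"

```text
time: 16.8
tool_pos: [0.5122, -0.0907, 0.1761]
tool_rot: [0.995, -0.095, 0.0, -0.0]
wrist_force: [3.8, 3.3, -3.7]
finger_gap: 0.0489
gripper_force: 65.3
```

send_rows --pt "0 0 0.05 0" --pt "0 0 0.05 0"

```text
time: 17.0
tool_pos: [0.5123, -0.0908, 0.176]
tool_rot: [0.995, -0.095, 0.0, 0.0]
wrist_force: [1.4, 5.2, 1.8]
finger_gap: 0.0489
gripper_force: 65.8
```

send_rows --pt "0 0 0 0" --pt "0 0 0 0" --pt "0 0 0 0" --pt "0 0 0 0" --pt "0 0 0 0" --gripper 1

```text
time: 17.5
tool_pos: [0.512, -0.0911, 0.1755]
tool_rot: [0.995, -0.096, -0.0, 0.0]
wrist_force: [-0.3, 0.9, -0.9]
finger_gap: 0.0853
gripper_force: 0.0
```

send_rows --pt "0 0 0 0" --pt "0 0 0 0"

```text
time: 17.7
tool_pos: [0.5121, -0.091, 0.1755]
tool_rot: [0.995, -0.095, -0.0, 0.0]
wrist_force: [0.7, -0.5, 0.2]
finger_gap: 0.0854
gripper_force: 0.0
```

send_rows --pt "0 0 -0.7 0" --pt "0 0 -2 0" --pt "0 0 -4 0" --pt "0 0 -6 0" --pt "0 0 -8 0"

```text
time: 18.2
tool_pos: [0.5123, -0.0909, 0.2576]
tool_rot: [0.995, -0.095, 0.001, 0.0]
wrist_force: [-0.1, -0.0, -0.8]
finger_gap: 0.0856
gripper_force: 0.0
```

Run:
```python
from h import *
np.set_printoptions(precision=4,suppress=True)
P,z,c=cloud('side')
cv2.imwrite('pics/side4.png',cv2.resize(c['image'][90:330,190:450,::-1],None,fx=2.4,fy=2.4,interpolation=cv2.INTER_CUBIC))
for k,h in(('bolt_knob',.067),('rest_pad',.227)):
    for d in arm.landmark_of(k,'side')[:1]: print(k,d['score'],at_z(c,*d['position'],h))
m=(z>0)&(np.linalg.norm(P[...,:2]-[.512,-.09],axis=-1)<.06)&(P[...,2]>.2)&(P[...,2]<.252)
print('pad top',np.percentile(P[m][:,2],[50,90,98]))
s=arm.sense();print(s['tool_pos'],s['wrist_force'])
```

```text
bolt_knob 0.84 [0.5425 0.0565 0.067 ]
pad top [0.2353 0.2415 0.2421]
[ 0.513  -0.0909  0.2575] [-0.1574 -0.072  -0.9416]
```

View pics/side4.png

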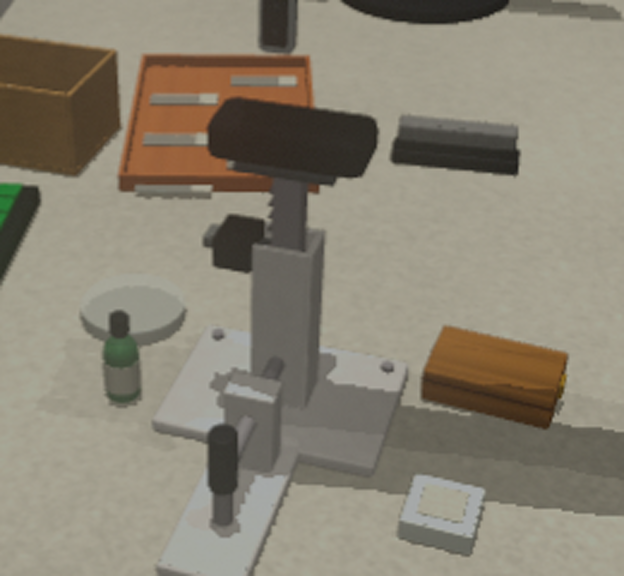

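The pad at (293,135) in the crop stays raised by 37 mm. The knob is at (222,460), unmoved.

send_rows --pt "0 -4 -1 0" --pt "0 -8 -1 0" --pt "0 -12 -1 0" --pt "0 -16 -1 0" --pt "0 -19.6 -1 0" --gripper 0

```text
time: 18.85
tool_pos: [0.5491, 0.1034, 0.2652]
tool_rot: [0.995, -0.095, -0.0, 0.0]
wrist_force: [0.1, -0.0, 0.0]
finger_gap: 0.0125
gripper_force: 0.0
```

send_rows --pt "0 0 3 0" --pt "0 0 6.5 0" --pt "0 0 10 0" --pt "0 0 13 0" --pt "0 0 15 0"

```text
time: 19.35
tool_pos: [0.5479, 0.1011, 0.1128]
tool_rot: [0.995, -0.095, -0.001, 0.0]
wrist_force: [0.5, -0.7, -0.4]
finger_gap: 0.0001
gripper_force: 0.0
```

Run:
```python
from h import *
np.set_printoptions(precision=4,suppress=True)
P,z,c=cloud('side')
cv2.imwrite('pics/side5.png',cv2.resize(c['image'][130:370,190:450,::-1],None,fx=2.4,fy=2.4,interpolation=cv2.INTER_CUBIC))
s=arm.sense();print(s['tool_pos'],s['wrist_force'],s['finger_gap'])
t=s['tool_pos']
m=(z>0)&(np.linalg.norm(P[...,:2]-t[:2],axis=-1)<.025)&(P[...,2]>.03)&(P[...,2]<.22)
Q=P[m]
for lo in np.arange(.08,.22,.01):
    q=Q[(Q[:,2]>=lo)&(Q[:,2]<lo+.01)]
    if len(q): print(round(lo,2),len(q),q.min(0),q.max(0))
ux=np.array([.982,-.191]);uy=np.array([.191,.982]);d=t[:2]-[.5122,-.0908];print('base xy',d@ux,d@uy)
```

```text
[0.5466 0.1007 0.1102] [-2.0238 -0.2549 -3.3031] -0.00025383706722472945
0.14 9 [0.5441 0.1054 0.1474] [0.5599 0.1086 0.15  ]
0.15 68 [0.5368 0.0963 0.15  ] [0.5598 0.1172 0.1599]
0.16 106 [0.5368 0.0983 0.1601] [0.5609 0.1182 0.1698]
0.17 108 [0.5367 0.0972 0.1701] [0.5609 0.1174 0.1799]
0.18 27 [0.5357 0.0916 0.1803] [0.558  0.1159 0.1894]
0.19 76 [0.5321 0.0808 0.1902] [0.5519 0.125  0.2   ]
0.2 41 [0.5321 0.0802 0.2002] [0.5453 0.1246 0.2093]
0.21 105 [0.5296 0.0919 0.21  ] [0.5543 0.123  0.22  ]
base xy -0.002781818627383803 0.19460651900913195
```

View pics/side5.png

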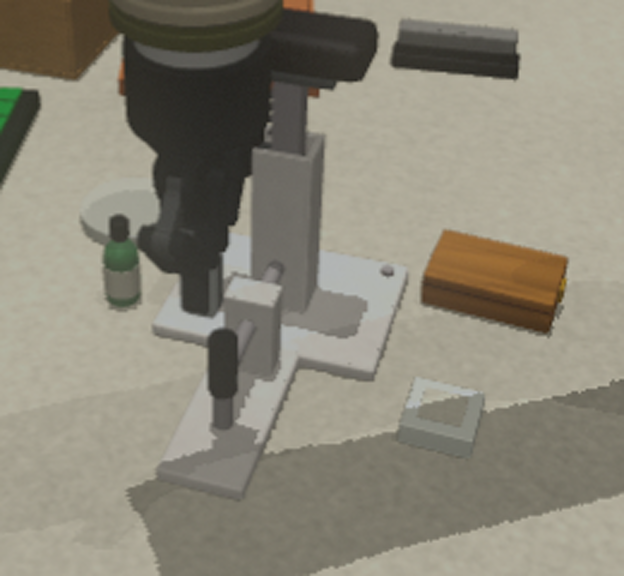

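send_rows --pt "0 0 2.5 0" --pt "0 0 5 0" --pt "0 0 7 0" --pt "0 0 8.5 0" --pt "0 0 9 0"

```text
time: 19.9
tool_pos: [0.5486, 0.1013, 0.0243]
tool_rot: [0.995, -0.095, -0.001, 0.0]
wrist_force: [0.1, -0.5, 0.3]
finger_gap: 0.0001
gripper_force: 0.0
```

send_rows --pt "0 0.4 0 0" --pt "0 0.8 0 0" --pt "0 0.8 0 0"

```text
time: 20.2
tool_pos: [0.5485, 0.0927, 0.0265]
tool_rot: [0.995, -0.096, 0.001, 0.0]
wrist_force: [-0.6, -0.8, 0.4]
finger_gap: 0.0003
gripper_force: 0.0
```

Run:
```python
from h import *
np.set_printoptions(precision=4,suppress=True)
P,z,c=cloud('side')
cv2.imwrite('pics/side6.png',cv2.resize(c['image'][130:370,190:450,::-1],None,fx=2.4,fy=2.4,interpolation=cv2.INTER_CUBIC))
s=arm.sense();t=s['tool_pos'];print(t,s['wrist_force'],s['finger_gap'])
ux=np.array([.982,-.191]);uy=np.array([.191,.982]);d=t[:2]-[.5122,-.0908];print('base xy',d@ux,d@uy)
m=(z>0)&(np.linalg.norm(P[...,:2]-t[:2],axis=-1)<.02)&(P[...,2]>.03)&(P[...,2]<.1);print(P[m].min(0))
```

```text
[0.5485 0.0931 0.0264] [-0.3176  0.7178  0.2478] 3.213981980295643e-05
base xy 0.0005154217567079622 0.1875558205705704
[0.5376 0.0895 0.0609]
```

View pics/side6.png

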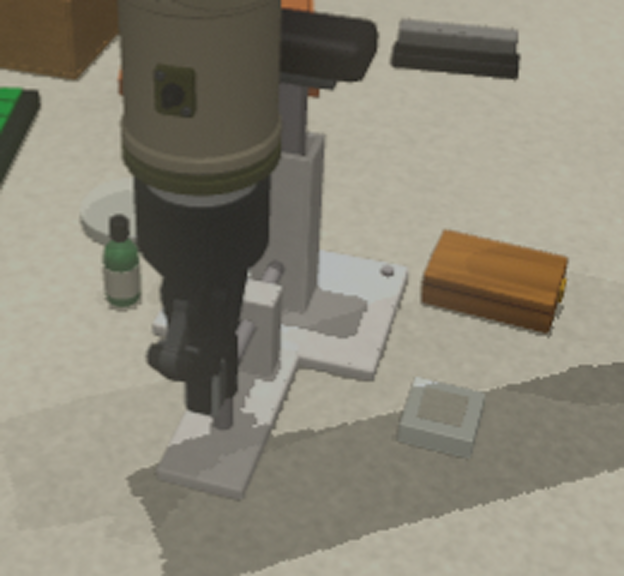

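send_rows --pt "0 0.3 0 0" --pt "0 0.6 0 0" --pt "0 0.9 0 0" --pt "0 1.2 0 0"

```text
time: 20.65
tool_pos: [0.5456, 0.0815, 0.0255]
tool_rot: [0.995, -0.095, 0.0, 0.0]
wrist_force: [0.8, -0.2, -0.3]
finger_gap: 0.0004
gripper_force: 0.0
```

send_rows --pt "0 0.3 0 0" --pt "0 0.6 0 0" --pt "0 0.8 0 0"

```text
time: 20.95
tool_pos: [0.5441, 0.0744, 0.0256]
tool_rot: [0.995, -0.095, 0.0, -0.0]
wrist_force: [1.4, 2.6, -1.2]
finger_gap: -0.0003
gripper_force: 1.6
```

send_rows --pt "0 0.3 0 0" --pt "0 0.6 0 0" --pt "0 0.8 0 0"

```text
time: 21.25
tool_pos: [0.5425, 0.0659, 0.0255]
tool_rot: [0.995, -0.095, 0.0, 0.0]
wrist_force: [0.4, 3.1, -0.2]
finger_gap: -0.0001
gripper_force: 1.6
```

send_rows --pt "0 0.2 0 0" --pt "0 0.4 0 0"

```text
time: 21.45
tool_pos: [0.5417, 0.0621, 0.0255]
tool_rot: [0.995, -0.095, 0.0, 0.0]
wrist_force: [0.7, 2.9, -0.9]
finger_gap: 0.0
gripper_force: 1.6
```

send_rows --pt "0 0.2 0 0" --pt "0 0.2 0 0"

```text
time: 21.65
tool_pos: [0.5413, 0.0598, 0.0255]
tool_rot: [0.995, -0.096, -0.0, 0.0]
wrist_force: [-0.0, 0.6, 0.7]
finger_gap: 0.0003
gripper_force: 0.8
```

send_rows --pt "0 0.2 0 0" --pt "0 0.2 0 0"

```text
time: 21.85
tool_pos: [0.5409, 0.058, 0.0255]
tool_rot: [0.995, -0.096, -0.0, 0.0]
wrist_force: [-0.2, 3.0, 0.3]
finger_gap: -0.0002
gripper_force: 1.0
```

send_rows --pt "0 0.1 0 0" --pt "0 0.1 0 0"

```text
time: 22.05
tool_pos: [0.5408, 0.0572, 0.0255]
tool_rot: [0.995, -0.095, -0.0, 0.0]
wrist_force: [0.2, 2.5, 0.3]
finger_gap: -0.0001
gripper_force: 1.2
```

send_rows --pt "0 0.1 0 0" --pt "0 0.1 0 0"

```text
time: 22.25
tool_pos: [0.5406, 0.0562, 0.0255]
tool_rot: [0.995, -0.095, -0.0, 0.0]
wrist_force: [-0.4, 2.7, 0.2]
finger_gap: -0.0002
gripper_force: 1.3
```

send_rows --pt "0 0.15 0 0" --pt "0 0.15 0 0"

```text
time: 22.45
tool_pos: [0.5404, 0.0553, 0.0255]
tool_rot: [0.995, -0.095, 0.0, -0.0]
wrist_force: [0.1, 5.1, 0.1]
finger_gap: -0.0003
gripper_force: 2.4
```

send_rows --pt "0 0.15 0 0" --pt "0 0.15 0 0"

```text
time: 22.65
tool_pos: [0.5404, 0.0552, 0.0256]
tool_rot: [0.995, -0.095, 0.0, -0.001]
wrist_force: [2.6, 9.0, -3.6]
finger_gap: -0.0001
gripper_force: 4.6
```

send_rows --pt "0 0.15 0 0" --pt "0 0.15 0 0"

```text
time: 22.85
tool_pos: [0.5403, 0.0552, 0.0257]
tool_rot: [0.996, -0.094, 0.001, -0.002]
wrist_force: [2.9, 13.2, -4.0]
finger_gap: 0.0001
gripper_force: 6.8
```

send_rows --pt "0 0.1 0 0" --pt "0 0.1 0 0"

```text
time: 23.05
tool_pos: [0.5403, 0.0552, 0.0258]
tool_rot: [0.996, -0.094, 0.001, -0.003]
wrist_force: [5.1, 15.9, -5.2]
finger_gap: -0.0
gripper_force: 8.3
```

The bolt has met its stop: the tool stands still at 16 N, about where home should be. Backing off and rising.

send_rows --pt "0 -0.5 0 0" --pt "0 -1.5 0 0" --pt "0 -3 0 0" --pt "0 -4 0 0" --pt "0 -4 0 0"

```text
time: 23.55
tool_pos: [0.5473, 0.0925, 0.0256]
tool_rot: [0.996, -0.094, 0.0, -0.0]
wrist_force: [0.2, 0.0, -0.3]
finger_gap: -0.0002
gripper_force: 0.0
```

send_rows --pt "0 0 -4 0" --pt "0 0 -8 0" --pt "0 0 -12 0" --pt "0 0 -16 0" --pt "0 0 -19 0"

```text
time: 24.05
tool_pos: [0.5476, 0.09, 0.2182]
tool_rot: [0.995, -0.096, 0.001, 0.0]
wrist_force: [-0.2, -0.7, 0.5]
finger_gap: 0.0002
gripper_force: 0.0
```

send_rows --pt "0 -4 0 0" --pt "0 -8 0 0" --pt "0 -11 0 0" --pt "0 -12 0 0" --pt "0 -12 0 0"

```text
time: 24.55
tool_pos: [0.5696, 0.2092, 0.2151]
tool_rot: [0.996, -0.094, -0.0, -0.0]
wrist_force: [-0.0, 0.3, 0.6]
finger_gap: -0.0
gripper_force: 0.0
```

Run:
```python
from h import *
np.set_printoptions(precision=4,suppress=True)
H={'bolt_knob':.067,'oil_bottle':0,'slide_box':0,'petri_dish':0,'cover_box':0,'rest_pad':.227,'armrest':0}
v=[]
for n in('top','side'):
    P,z,c=cloud(n); v.append(cv2.resize(c['image'][100:350,170:420,::-1],(400,400)))
    for k,h in H.items():
        for d in arm.landmark_of(k,n)[:1]: print(n,k,round(d['score'],2),at_z(c,*d['position'],h))
    k=(z>0)&(np.linalg.norm(P[...,:2]-[.536,.032],axis=-1)<.03)&(P[...,2]>.083)&(P[...,2]<.11)
    if k.sum(): q=P[k].mean(0); print('knob top',k.sum(),q,np.linalg.norm(q[:2]-[.5122,-.0908]))
    m=(z>0)&(np.linalg.norm(P[...,:2]-[.512,-.09],axis=-1)<.06)&(P[...,2]>.2)&(P[...,2]<.26)
    print('pad top',np.percentile(P[m][:,2],[50,98]))
cv2.imwrite('pics/f.png',np.hstack(v)); s=arm.sense(); print(s['tool_pos'],s['time'])
```

```text
top bolt_knob 0.89 [0.5359 0.0273 0.067 ]
top oil_bottle 0.61 [ 0.6379 -0.0921  0.    ]
top slide_box 0.63 [ 0.3595 -0.1212  0.    ]
top petri_dish 0.88 [ 0.6493 -0.19    0.    ]
top cover_box 0.58 [0.3933 0.0264 0.    ]
top rest_pad 0.92 [ 0.5137 -0.0882  0.227 ]
top armrest 0.91 [ 0.5109 -0.0935  0.    ]
knob top 110 [0.5354 0.0299 0.09  ] 0.12293125480020352
pad top [0.2428 0.245 ]
side bolt_knob 0.95 [0.5417 0.0348 0.067 ]
side oil_bottle 0.66 [ 0.6303 -0.0763  0.    ]
side slide_box 0.8 [ 0.3659 -0.1361  0.    ]
side petri_dish 0.87 [ 0.6503 -0.1987  0.    ]
side cover_box 0.78 [0.4015 0.0292 0.    ]
side rest_pad 0.56 [ 0.5111 -0.0816  0.227 ]
side armrest 0.68 [ 0.5332 -0.5175  0.    ]
knob top 107 [0.5375 0.0355 0.0875] 0.12880151030756154
pad top [0.2351 0.2421]
[0.57   0.2081 0.2155] 25.35
```

View pics/f.png

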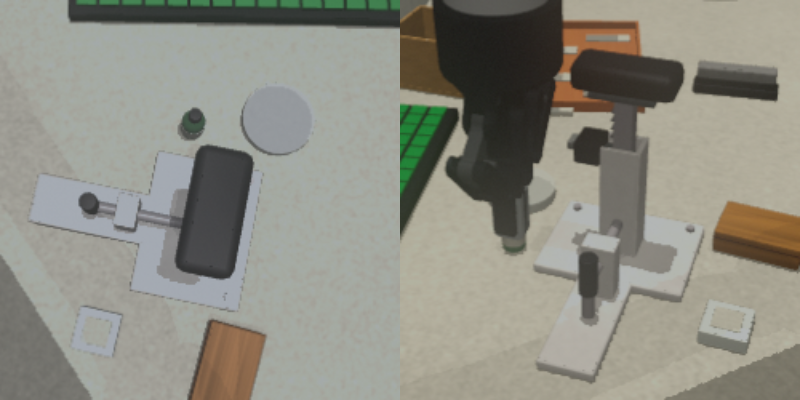

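The knob, at (90,203) in the top crop, is now about 125 mm from the column, which is home. The pad is still up, its neighbours have not moved, and the arm is clear.

```bash
python3 -c "
from rig import arm
print(arm.hand_in())"
```

```text
the job is handed in; nothing more can be done
None
```

The job is handed in: I raised the arm rest three clicks (37 mm), let it down gently onto the pawl, then pushed the bolt home against its stop; the final pictures show nothing around it moved.

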